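Turn the sample slide end for end in the reader and re-clamp it

TASK

The round sample has been read: swing the toggle clamp fully back off the slide, draw the slide out from under the reader head and turn it end for end, then push it back in between the rails, fully home against the stop, so that the square sample is under the head and the round one outside. Swing the clamp over again until it locks down on the slide, and let go. The samples lie loose in their cups, so keep the slide face up and do not drop it, and leave the other things on the bench where they stand.

Things in the scene. Friction and masses are not known exactly. Their poses are not given: they have to be found in the camera images.
- nest: reading station fixed to the bench: dark steel plate 350 x 136 x 12 mm (nest x -210 to 140; a wing under the clamp) with rails, reader head and toggle clamp. Origin on the bench, on the centre line of the slide's track, below the head's front face; x along the track, in under the head, away from the robot; y left; z up. The plate in front of the rails is bare
- head_front (a point): lower front edge of the grey box-shaped reader head, nest (2, 0, 43). The head overhangs the track: x 2 to 130, y -61 to 61, z 43 to 105 mm; the passage under it is 86 mm wide and 31 mm high above the plate
- track_mouth (a point): middle of the flared mouth of the two rails, nest (-32, 0, 12). The rails are 9 mm high and 48 mm apart from x = -12 mm inwards
- stop (a point): foot of the steel end stop's face, nest (85, 0, 12); the slide's inner end rests against it when home
- slide: sample slide: loose flat aluminium bar 170 x 44 x 24 mm, about 0.4 kg; origin at the centre of its underside, x along its length, z up. Round cup at +53 mm, square cup at -53 mm. Starts between the rails, x along nest x, inner half under the head, clamped. Home and turned its origin is at nest (0, 0, 12) and its x points along nest -x
- round_cup (a point): centre of the round sample cup (31 mm wide) in the slide's top face, 53 mm from its middle; starts under the head
- square_cup (a point): centre of the square sample cup (28 mm) in the slide's top face, 53 mm from its middle; starts outside
- clamp_pivot (a point): pivot of the toggle clamp's arm, nest (-26, 86, 50). All of the clamp moves in the nest's y-z plane, x -48 to -4 mm; its bracket stands at y 70 to 182, up to z 80 mm
- clamp_arm (a joint): angle of the clamp's arm: 0 = level across the slide (clamped), 1.745 = up and back at its stop. Open, arm and spindle stand to the left of the track at y 60 to 105, up to z 150 mm, and stay there
- clamp_handle (a joint): angle of the handle against the arm: 0 = locked, handle level, pointing left; 0.09 = dead centre (locked when less); 3.3 = fully open, handle upright
- clamp_grip (a point): middle of the handle's grey plastic grip, 18 mm thick, reaching 30 mm beyond and 40 mm before this point. Locked it lies along nest y at nest (-26, 212, 88). Lifting opens: at x = -26 it passes (y, z) (208, 118), (198, 156), (170, 185), (148, 187), (113, 174), handle then upright. The same way back closes; the last bit is pushed down past dead centre with some newtons
- clamp_tip: sprung rubber foot, 18 mm wide, at the end of the clamp's arm; when locked it presses on the slide's top at nest (-26, 0, 36) with about 10 N; origin at its underside
- pellet_die: bystander: small steel flanged pellet die, 40 mm wide, 30 mm high; origin at its underside
- die_plunger: bystander: small steel plunger standing on its head, 22 mm wide, 54 mm high; origin at its underside
- weigh_boat: bystander: shallow white weighing boat, 62 mm wide, 14 mm high; origin at its underside
- sample_jar: bystander: white plastic screw-cap jar, 42 mm wide, 78 mm high; origin at its underside
- timer: bystander: white bench timer, 42 x 70 x 59 mm; origin at its underside
Things that resemble listed ones, but are neither listed nor needed, are in the scene too. There is more than one size of the slide; the one meant has the size given above.

How it is judged:
By the outcome, as a careful person would: the job done as asked, in the order asked, and still so for the second after the job is handed in, with the robot touching nothing.
It also fails if it takes over 72 s, if anything falls off the work surface, if the arm or the gripper's body presses on something with over 40 N, if the wrist force passes 120 N, or if a joint passes its speed limit or range.

ROBOT

A 6-joint arm with a two-finger parallel gripper is mounted at the origin on a cart in front of the work surface, level with it; the furniture and walls round the work are solid. World frame = base frame: x ahead of the robot, y to its left, z up, the work surface at z = 0. Lengths are in mm, angles in rad, forces in N, time in s.
With the tool pointing down it reaches from about 375 to 925 mm from the base axis. Payload 5.7 kg.
Tool frame: the origin (TCP) lies at the very end of the fingers, on their centre line; the grasp point (between the pads) lies env.tcp_to_grasp behind it (env.tcp_to_grasp is the distance from the TCP to the grasp point, in mm); z points along the fingers, y is the direction in which the jaws open and shut (so a half turn about z gives the same grasp; the last joint's range is limited). The gripper opens to 85 mm and grips with 20 to 120 N. Pads are 22 mm wide; open, the fingers measure 114 mm over their backs; the gripper's body (76 mm by 85 mm) begins 54 mm behind the grasp point. The pads swing forward as they close: fully open they stand 13 mm farther back than shut.
Start: joints at [-1.374, 0.359, 1.51, -0, 1.272, -0.115], TCP at [184.048, -571.043, 231.267] pointing down, gripper open.
Joint ranges: [-2.97, 2.97], [-1.01, 2.36], [0.21, 2.38], [-0.96, 4.11], [0.2, 2.71], [-2.98, 2.98]. Speed limits (rad/s): [2.39, 2.39, 3.14, 3.14, 3.14, 3.14].

INTERFACE

Orientations are given as a unit quaternion [w, x, y, z].
In Python, from station import env gives the robot as it stands. The module is installed in compiled form; this text tells all that it offers. Calls block until the motion is done:
- env.movep(position, orientation): joint-space move of the TCP to a pose.
- env.line_to(position, rot=None, feed=150): straight line of the TCP; rot=None keeps the orientation; feed is the mean speed in mm/s.
- env.move_joints(angles): joint-space move.
- env.set_gripper(opening, force=None): finger opening in mm; force is the grip in N (None keeps the last); returns when the fingers have stopped.
- env.pause(seconds).
- env.inverse_kinematics(position, orientation): joint angles nearest the present ones, or None.
- env.camera(name): name is "side" or "top" or "wrist"; returns a dict with "color" (400x640x3 uint8, red, green, blue), "fx", "fy", "cx", "cy" (pixels), "R" (3x3) and "t" (3): a world point X has camera coordinates R X + t. Camera axes: x right, y down, z forward; pixel columns grow to the right and rows downward; lengths in mm; the calibration is good to about 2 mm. A picture is of the moment at which its call begins. There is no depth.
A pose or a line that the arm cannot do raises env.Unreachable and nothing moves.
- env.finish_job(): hands the job in, once; it reports no verdict.
Trained networks look in the newest picture that a camera, given by its name, has taken for a name from the list of things; names that differ only in an ending like _2 or _b are one class to them, and where a whole thing is asked for, a point or a joint stands for the part that bears it (a point fixed in the world has none). Each returns a list of dicts, best first, with "conf" (0 to 1); they miss things now and then, are a little off and sometimes report something else, mostly with a low value. They report only what shows in the picture. A call takes as long as a camera call. They do not tell look-alikes from the thing itself.
- env.spot_in(query, camera): "at" ([x, y, z] in mm, in the coordinates of the camera as it stood for that picture, good to about 4 mm: the middle of the surface that is visible of it).
- env.silhouettes(query, camera): "mask" (400x640 bool, what is visible of it).
Readings, each from a call of its own:
- env.get_t(): time.
- env.get_joints(): joint angles.
- env.get_joint_vel(): joint speeds.
- env.get_tau(): joint torques, N m.
- env.get_eef_pos(): TCP position.
- env.get_eef_rot(): TCP orientation.
- env.get_contact_force(): force on the tool from outside, world axes, zero at the start.
- env.get_moment(): the same for the moment, N m.
- env.get_gripper_width(): finger opening in mm.
Only numpy, scipy, OpenCV 4.12 (cv2) and the standard library are available. Lean on these libraries where they do the work, as an engineer would, in place of code of your own. Each camera call takes 0.05 s, during which the arm holds its last target.

## Working session

There is one attempt and no reset: what is moved stays moved. The work goes in short steps, each a Python script; the robot and the scene stay as the last script left them, time stands still between calls to the robot, and variables do not carry over. Pictures are saved under pics/ and viewed, and the job is handed in when it is done.

```bash
ls; mkdir -p pics; python3 - <<'E'
from station import env
import cv2
for n in ["side","top","wrist"]:
    c=env.camera(n)
    cv2.imwrite(f"pics/a_{n}.png",c["color"][:,:,::-1])
    print(n,c["fx"],c["cx"],c["cy"],(-c["R"].T@c["t"]).round(),c["R"].round(3).tolist())
print(env.get_t(),env.tcp_to_grasp,env.get_eef_rot(),env.get_gripper_width())
for n in ["side","top"]:
  for q in ["nest","slide","round_cup","square_cup","clamp_grip","clamp_tip","pellet_die","timer","sample_jar","weigh_boat","die_plunger","head_front","track_mouth","stop","clamp_pivot"]:
    c=env.camera(n)
    try:
      for d in env.spot_in(q,n):
        print(n,q,round(d["conf"],2),(c["R"].T@(d["at"]-c["t"])).round(1))
    except Exception as e: print(n,q,repr(e))
print(env.get_t())
E
```

```text
pics
side 440.0369641911847 326.10831639691094 196.44262178157612 [ 353. -959.  696.] [[0.952, -0.305, -0.004], [-0.195, -0.596, -0.779], [0.235, 0.742, -0.627]]
top 389.5742122943567 319.68400024733904 204.59648308407444 [ 427. -210.  977.] [[-0.011, -1.0, 0.023], [-0.99, 0.007, -0.142], [0.142, -0.025, -0.99]]
wrist 318.62408644401893 318.4899640960232 198.35526456062397 [ 254. -548.  373.] [[0.306, -0.952, -0.002], [-0.91, -0.293, 0.294], [-0.28, -0.088, -0.956]]
0.15 18.700000000000003 [-7.20016436e-04  9.87868932e-01  1.55288295e-01 -2.31354253e-05] 85.27881332649059
side nest 0.59 [ 633.1 -355.7   28.1]
side slide 0.88 [ 580.6 -343.8   32.3]
side slide 0.81 [565.2  -7.   16.4]
side slide 0.76 [411.3 -11.4  15.4]
side slide 0.49 [ 635.1 -500.8   51.8]
side slide 0.19 [ 635.1 -355.1   21.8]
side round_cup 0.74 [415.6 -12.   17.8]
side round_cup 0.72 [565.2  -7.1  12.7]
side square_cup 0.75 [561.1  -5.4  14.4]
side square_cup 0.68 [ 586.2 -343.9   32.7]
side square_cup 0.39 [ 671.3 -176.9   88.1]
side clamp_grip 0.76 [ 668.1 -172.9   92.5]
side clamp_grip 0.63 [ 634.2 -354.7   24.
[... 867 characters left out ...]
20e+01]
top square_cup 0.62 [ 577.2 -328.6   37. ]
top square_cup 0.57 [561.7   1.2  18.7]
top clamp_grip 0.86 [ 666.9 -167.1   93.2]
top clamp_grip 0.33 [ 576.6 -327.5   33.7]
top clamp_tip 0.19 [ 651.1 -219.2   84. ]
top pellet_die 0.66 [ 455.7 -390.8   30. ]
top timer 0.86 [ 520.5 -134.    51.1]
top sample_jar 0.69 [ 626.7 -477.3   76.2]
top weigh_boat 0.88 [ 5.481e+02 -4.620e+02  5.000e-01]
top weigh_boat 0.52 [ 581.8 -326.4   32.5]
top die_plunger 0.41 [ 741.9 -243.8   14. ]
top head_front 0.9 [ 627.5 -306.2   10.8]
top track_mouth 0.83 [ 624.6 -310.1   12. ]
top track_mouth 0.38 [ 741.4 -244.3   12.7]
top stop 0.83 [ 626.1 -307.7   11.5]
top clamp_pivot 0.77 [ 626.3 -311.     8. ]
3.15
```

View pics/a_side.png

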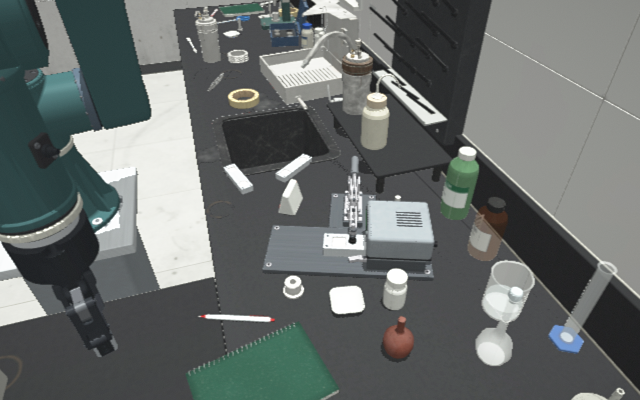

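View pics/a_top.png

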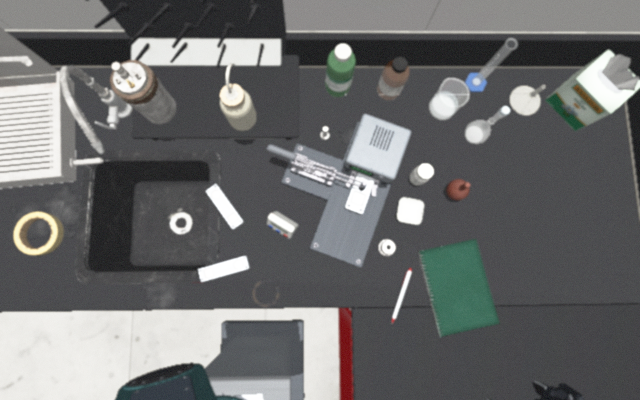

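View pics/a_wrist.png

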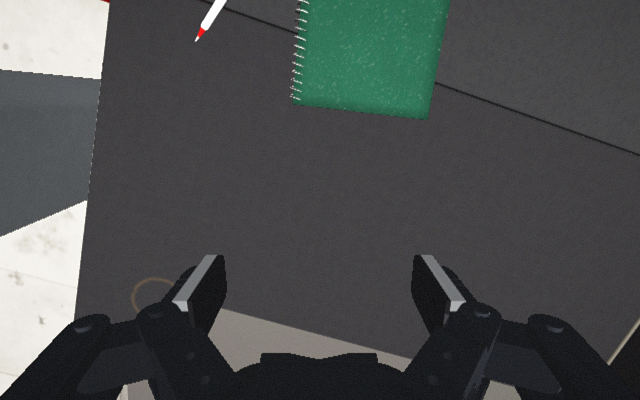

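```bash
python3 - <<'E'
import cv2
a=cv2.imread("pics/a_top.png")[105:275,255:425]
cv2.imwrite("pics/b_top.png",cv2.resize(a,None,fx=3.5,fy=3.5,interpolation=cv2.INTER_CUBIC))
a=cv2.imread("pics/a_side.png")[145:290,255:445]
cv2.imwrite("pics/b_side.png",cv2.resize(a,None,fx=4,fy=4,interpolation=cv2.INTER_CUBIC))
E
```

```text
(no output)
```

View pics/b_top.png

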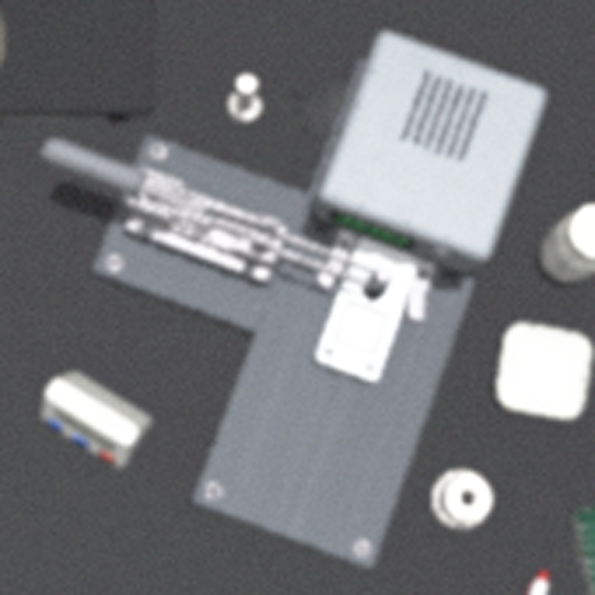

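View pics/b_side.png

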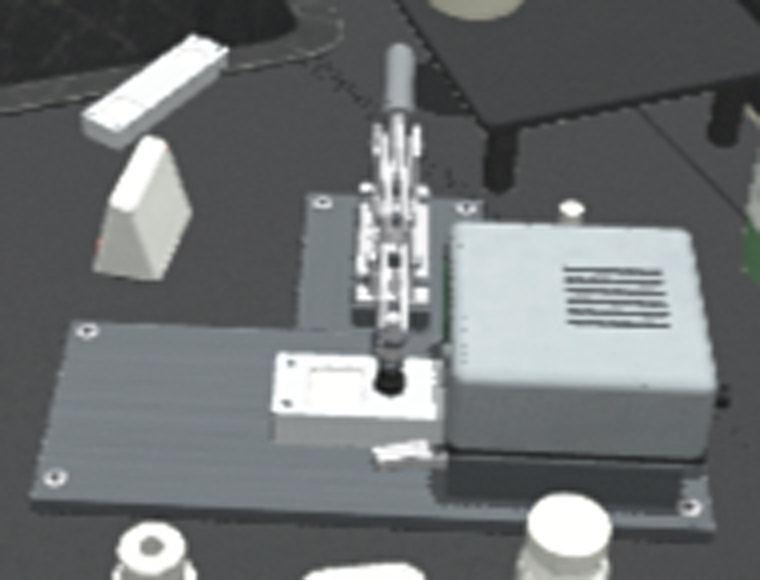

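```bash
cat > nestfit.py <<'E'
import numpy as np
from scipy.optimize import least_squares
from station import env
T={(-210,68,12):(195,500),(-210,-68,12):(372,568),(2,61,105):(320,200),(2,-61,105):(490,258),(130,-61,105):(547,95),(130,61,105):(385,32),(-85,22,36):(318,357),(-85,-22,36):(378,381)}
S={(-210,68,12):(75,322),(-210,-68,12):(35,498),(140,-68,12):(712,525),(2,61,105):(455,225),(2,-61,105):(450,385),(130,-61,105):(712,385),(130,61,105):(692,230),(-85,22,36):(277,355),(-85,-22,36):(275,418)}
obs=[]
for n,D,f in(("top",T,lambda p:(255+p[0]/3.5,105+p[1]/3.5)),("side",S,lambda p:(255+p[0]/4,145+p[1]/4))):
    c=env.camera(n); obs.append((c,np.array(list(D),float),np.array([f(p) for p in D.values()])))
def proj(c,X):
    q=X@c["R"].T+c["t"]; return np.c_[c["fx"]*q[:,0]/q[:,2]+c["cx"],c["fy"]*q[:,1]/q[:,2]+c["cy"]]
def W(p,N):
    a=p[2];R=np.array([[np.cos(a),-np.sin(a),0],[np.sin(a),np.cos(a),0],[0,0,1]])
    return N@R.T+[p[0],p[1],0]
for sel in([0],[1],[0,1]):
    r=least_squares(lambda p:np.concatenate([(proj(obs[i][0],W(p,obs[i][1]))-obs[i][2]).ravel() for i in sel]),[620,-340,-.33],loss="soft_l1")
    print(sel,r.x.round(4)); print(r.fun.reshape(-1,2).round(1).tolist())
E
python3 nestfit.py
```

```text
[0] [ 6.263108e+02 -3.482770e+02 -3.753000e-01]
[[-0.9, 0.7], [0.3, 1.3], [-0.6, -0.2], [0.6, 2.0], [2.3, -1.5], [-0.3, -1.8], [-0.0, -0.0], [-0.3, -0.4]]
[1] [ 6.298342e+02 -3.510001e+02 -3.788000e-01]
[[-1.4, -0.3], [-2.2, 0.4], [0.8, 2.2], [-1.5, -1.8], [-0.0, -1.5], [2.3, 1.6], [0.1, -0.6], [1.0, 0.1], [0.0, -1.0]]
[0, 1] [ 6.287815e+02 -3.492989e+02 -3.737000e-01]
[[-0.4, -0.2], [0.9, 0.2], [-0.2, -1.2], [1.0, 0.9], [2.6, -2.6], [0.0, -2.8], [0.4, -1.0], [0.2, -1.4], [-2.2, -0.4], [-2.8, 0.4], [0.0, 1.5], [-2.4, -2.2], [-0.7, -1.9], [1.5, 0.9], [-0.9, -1.2], [0.2, -0.2], [-0.7, -1.3]]
```

```bash
cat > h.py <<'E'
import numpy as np, cv2, json, os
from scipy.spatial.transform import Rotation as Ro
from station import env
N=json.load(open("nest.json")) if os.path.exists("nest.json") else [628.3,-349.6,-0.376]
def w(p):
    c,s=np.cos(N[2]),np.sin(N[2]); return np.array([N[0]+c*p[0]-s*p[1],N[1]+s*p[0]+c*p[1],p[2]])
def inv(p):
    c,s=np.cos(N[2]),np.sin(N[2]); d=np.array(p,float)-[N[0],N[1],0]; return np.array([c*d[0]+s*d[1],-s*d[0]+c*d[1],d[2]])
def ori(yaw,tilt=0):
    # tool z down, tool x at nest yaw; tilt: rotation about nest x (y->z positive)
    M=np.diag([1.,-1,-1])
    r=Ro.from_euler('z',N[2])*Ro.from_euler('x',tilt)*Ro.from_euler('z',yaw)*Ro.from_matrix(M)
    q=r.as_quat(); return [q[3],q[0],q[1],q[2]]
def proj(c,X):
    q=np.atleast_2d(X)@c["R"].T+c["t"]; return np.c_[c["fx"]*q[:,0]/q[:,2]+c["cx"],c["fy"]*q[:,1]/q[:,2]+c["cy"]]
def shot(cam,name,pts=None,crop=None,f=1):
    c=env.camera(cam); im=c["color"][:,:,::-1].copy()
    if pts is not None:
        for u,v in proj(c,np.array([w(p) for p in pts])):
            if abs(u)<2000 and abs(v)<2000: cv2.drawMarker(im,(int(round(u)),int(round(v))),(0,0,255),cv2.MARKER_CROSS,7,1)
    if crop: im=im[crop[1]:crop[3],crop[0]:crop[2]]
    if f!=1: im=cv2.resize(im,None,fx=f,fy=f,interpolation=cv2.INTER_CUBIC)
    cv2.imwrite(f"pics/{name}.png",im); return c
def st(msg=""):
    print(msg,"t",round(env.get_t(),2),"tcp",inv(env.get_eef_pos()).round(1),"F",fn().round(1),"w",round(env.get_gripper_width(),1))
def fn():
    f=np.array(env.get_contact_force()); c,s=np.cos(N[2]),np.sin(N[2]); return np.array([c*f[0]+s*f[1],-s*f[0]+c*f[1],f[2]])
E
python3 - <<'E'
from h import *
for nm,p,yaws in [("grip hover",(-26,212,180),(np.pi/2,-np.pi/2)),("grip",(-26,212,70),(np.pi/2,-np.pi/2)),("up",(-26,113,156),(np.pi/2,-np.pi/2)),("sl",(-63,0,16),(0,np.pi)),("slout",(-205,0,16),(0,np.pi)),("ctr",(-145,0,70),(0,np.pi))]:
  for y in yaws:
    for tl in ((0,-.6,.6,1.2) if 'grip' in nm or nm=='up' else (0,)):
      q=env.inverse_kinematics(w(p),ori(y,tl)); print(nm,round(y,2),tl,None if q is None else np.round(q,2))
E
```

```text
grip hover 1.57 0 [-0.31  0.54  1.34 -0.    1.26  0.07]
grip hover 1.57 -0.6 [-0.02  0.69  1.23 -0.56  1.48  0.48]
grip hover 1.57 0.6 [-0.61  0.6   1.41  0.6   1.34 -0.44]
grip hover 1.57 1.2 [-0.79  0.84  1.41  1.02  1.64 -0.78]
grip hover -1.57 0 None
grip hover -1.57 -0.6 [-0.02  0.69  1.23 -0.56  1.48 -2.66]
grip hover -1.57 0.6 [-0.61  0.6   1.41  0.6   1.34  2.71]
grip hover -1.57 1.2 [-0.79  0.84  1.41  1.02  1.64  2.36]
grip 1.57 0 [-0.31  0.65  1.43 -0.    1.06  0.07]
grip 1.57 -0.6 [-0.02  0.8   1.29 -0.58  1.32  0.58]
grip 1.57 0.6 [-0.61  0.73  1.48  0.64  1.18 -0.56]
grip 1.57 1.2 [-0.79  0.99  1.41  1.02  1.56 -0.91]
grip -1.57 0 None
grip -1.57 -0.6 [-0.02  0.8   1.29 -0.58  1.32 -2.56]
grip -1.57 0.6 [-0.61  0.73  1.48  0.64  1.18  2.59]
grip -1.57 1.2 [-0.79  0.99  1.41  1.02  1.56  2.23]
up 1.57 0 [-0.45  0.55  1.39 -0.    1.21 -0.07]
up 1.57 -0.6 [-0.15  0.66  1.35 -0.6   1.33  0.43]
up 1.57 0.6 [-0.75  0.65  1.38  0.56  1.39 -0.55]
up 1.57 1.2 [-0.91  0.91  1.31  0.95  1.73 -0.81]
up -1.57 0 None
up -1.57 -0.6 [-0.15  0.66  1.35 -0.6   1.33 -2.71]
up -1.57 0.6 [-0.75  0.65  1.38  0.56  1.39  2.59]
up -1.57 1.2 [-0.91  0.91  1.31  0.95  1.73  2.34]
sl 0 0 [-0.63  0.67  1.56 -0.    0.91  1.32]
sl 3.14 0 [-0.63  0.67  1.56 -0.    0.91 -1.82]
slout 0 0 [-0.69  0.54  1.89 -0.    0.71  1.25]
slout 3.14 0 [-0.69  0.54  1.89 -0.    0.71 -1.89]
ctr 0 0 [-0.66  0.51  1.72 -0.    0.9   1.29]
ctr 3.14 0 [-0.66  0.51  1.72 -0.    0.9  -1.86]
```

```bash
python3 - <<'E'
from h import *
c=env.camera("top")
def ray(u,v,z):
    d=c["R"].T@np.array([(u-c["cx"])/c["fx"],(v-c["cy"])/c["fy"],1]); o=-c["R"].T@c["t"]; return inv(o+d*(z-o[2])/d[2]).round()
print("bottle cap",ray(231,88,180),"bottle base",ray(245,125,60),"shelf corner",ray(255+155/3.5,105+115/3.5,60))
env.movep(w((-26,190,215)),ori(np.pi/2)); st()
env.set_gripper(45)
shot("wrist","c_wrist",[(-26,212,88),(-26,242,88),(-26,172,88),(-210,68,12),(-4,190,12),(-85,22,36),(-85,-22,36),(2,61,105),(2,-61,105),(2,61,43),(-53,0,36)])
shot("side","c_side")
E
```

```text
bottle cap [ 42. 348. 180.] bottle base [  9. 323.  60.] shelf corner [ 27. 188.  60.]
 t 5.58 tcp [-25.9 188.7 215.1] F [ 0.3 -0.4 -0.2] w 85.6
```

View pics/c_wrist.png

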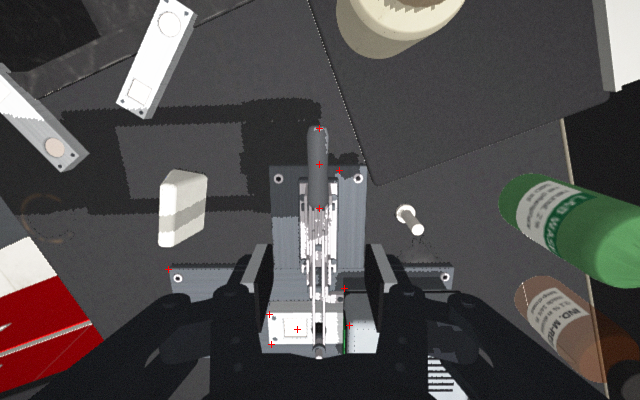

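View pics/c_side.png

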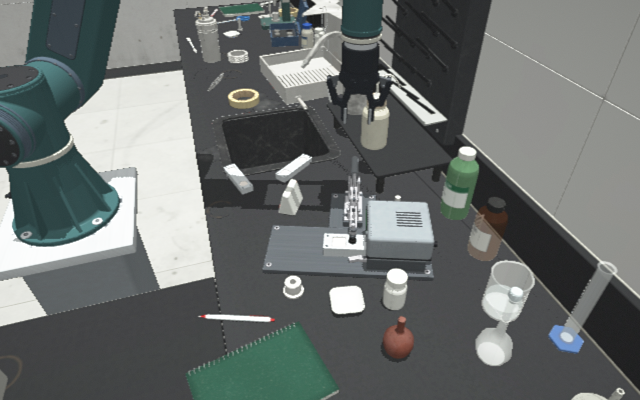

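```bash
cat >> h.py <<'E'
from scipy.interpolate import CubicSpline
P=np.array([(212,88),(208,118),(198,156),(170,185),(148,187),(113,174)],float)
_s=np.r_[0,np.cumsum(np.linalg.norm(np.diff(P,axis=0),axis=1))]
_cs=CubicSpline(_s,P)
def grip_pose(u,t0=.3,t1=.6):
    y,z=_cs(u*_s[-1]); t=t0+(t1-t0)*u
    # tool z dir in nest: -z rotated about x by t -> (0, sin t, -cos t)
    k=env.tcp_to_grasp
    return (-26,y+k*np.sin(t),z-k*np.cos(t)),t
def back(p,t,d): return (p[0],p[1]-d*np.sin(t),p[2]+d*np.cos(t))
E
python3 - <<'E'
from h import *
p,t=grip_pose(0); Y=np.pi/2
env.movep(w(back(p,t,70)),ori(Y,t)); st()
env.line_to(w(p),feed=120); st()
shot("side","d_side",crop=(270,60,470,260),f=3)
env.set_gripper(0,force=60); st("closed")
shot("wrist","d_wrist")
E
```

```text
t 6.57 tcp [-26.7 195.7 136.2] F [ 0.5  0.6 -0.2] w 45.0
 t 7.3 tcp [-25.2 218.   71.1] F [ 0.4 -0.   0.6] w 44.9
closed t 7.72 tcp [-26.6 217.3  70.4] F [-3.6 -0.5  2.7] w 15.9
```

View pics/d_side.png

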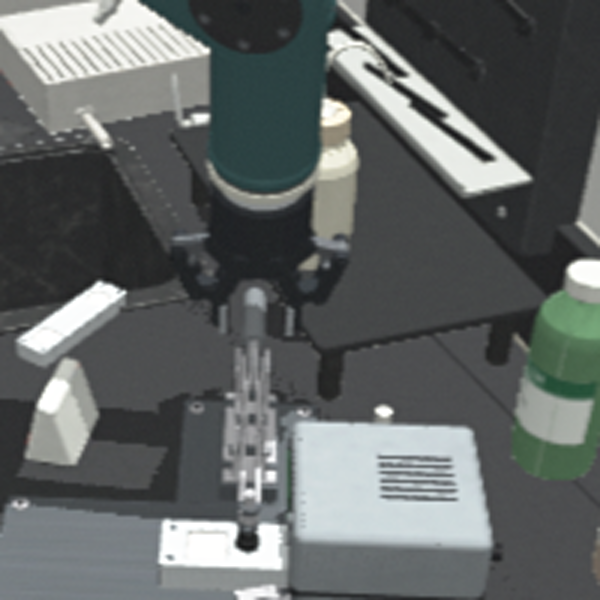

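View pics/d_wrist.png

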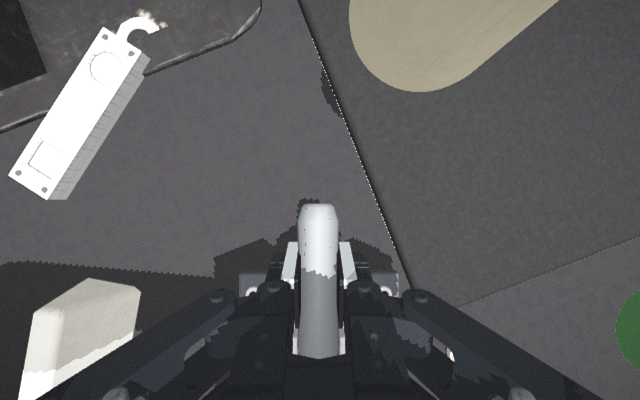

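```bash
python3 - <<'E'
from h import *
Y=np.pi/2
for u in np.linspace(0,1,13)[1:]:
    p,t=grip_pose(u); env.line_to(w(p),ori(Y,t),feed=60)
    f=fn(); st(f"{u:.2f}")
    if np.linalg.norm(f)>45: print("STOP"); break
shot("side","e_side",crop=(270,60,470,260),f=3)
E
```

```text
0.08 t 8.16 tcp [-26.6 216.1  84.1] F [-3.3  1.  -3.7] w 15.4
0.17 t 8.54 tcp [-26.5 214.   99.1] F [-4.5 -1.6 -1.9] w 15.8
0.25 t 8.93 tcp [-26.6 211.7 112.6] F [-4.8 -5.2 -4.9] w 15.9
0.33 t 9.31 tcp [-26.6 208.8 126.4] F [-4.2 -4.4 -5.3] w 15.8
0.42 t 9.7 tcp [-26.5 204.5 140.6] F [-4.3 -2.2 -6. ] w 15.3
0.50 t 10.09 tcp [-26.4 197.8 153.8] F [-4.6  0.1 -4.4] w 15.6
0.58 t 10.48 tcp [-26.4 187.7 164.3] F [-5.6  2.9 -5.4] w 15.8
0.67 t 10.86 tcp [-26.3 175.5 170.5] F [-4.7  2.2 -4.6] w 15.4
0.75 t 11.24 tcp [-26.3 162.4 172.8] F [-5.6  4.1 -2.4] w 15.6
0.83 t 11.63 tcp [-26.1 148.4 171.8] F [-7.7  4.1  2.4] w 15.3
0.92 t 12.02 tcp [-26.  134.5 167.7] F [-7.7  1.1  6.7] w 15.6
1.00 t 12.38 tcp [-26.  122.4 160.7] F [-7.2 -0.5  2.6] w 15.4
```

View pics/e_side.png

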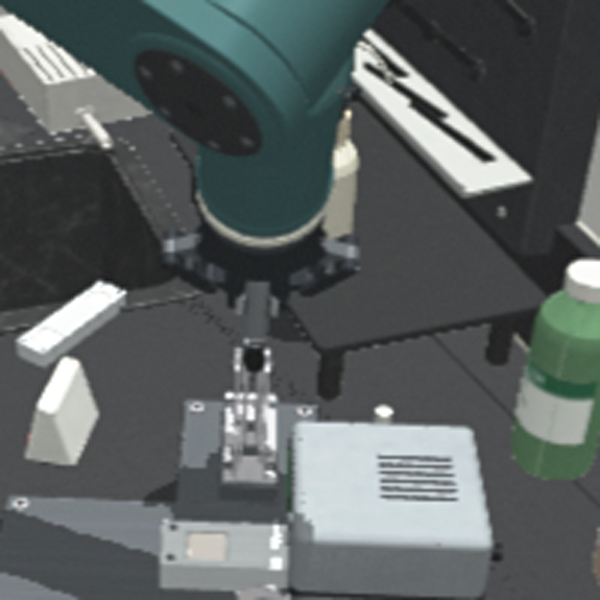

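```bash
python3 - <<'E'
from h import *
Y=np.pi/2
p,t=grip_pose(1)
for d in (3,6,9):
    p2=(p[0],p[1]-d*.92,p[2]-d*.4); env.line_to(w(p2),feed=40); f=fn(); st(d)
    if np.linalg.norm(f[1:])>15: break
env.set_gripper(45); st("open")
env.line_to(w(back(p2,t,75)),feed=200); st()
shot("top","f_top",crop=(255,105,425,275),f=3.5)
env.movep(w((-66,0,110)),ori(0)); st()
shot("wrist","f_wrist",[(-85,22,36),(-85,-22,36),(-210,68,12),(-210,-68,12),(-53,0,36)])
shot("side","f_side",crop=(250,120,450,290),f=3.5)
E
```

```text
3 t 12.68 tcp [-26.1 120.4 159.2] F [-7.1  2.8 -0.9] w 15.5
6 t 12.93 tcp [-26.1 119.3 158.8] F [-5.3  8.6  0.8] w 15.5
9 t 13.18 tcp [-26.1 118.5 158.6] F [-5.8 14.1  3.7] w 15.8
open t 13.57 tcp [-24.8 114.1 155.8] F [-0.2  0.1  0.1] w 45.0
 t 14.1 tcp [-26.1  72.8 216.6] F [-0.4 -0.5 -1.6] w 44.8
 t 15.77 tcp [-66.1   0.3 109.7] F [ 0.1 -0.4 -0.5] w 45.1
```

View pics/f_top.png

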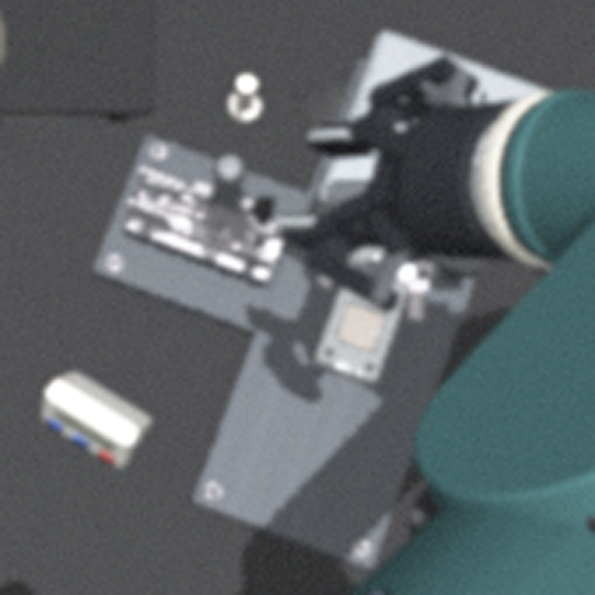

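View pics/f_wrist.png

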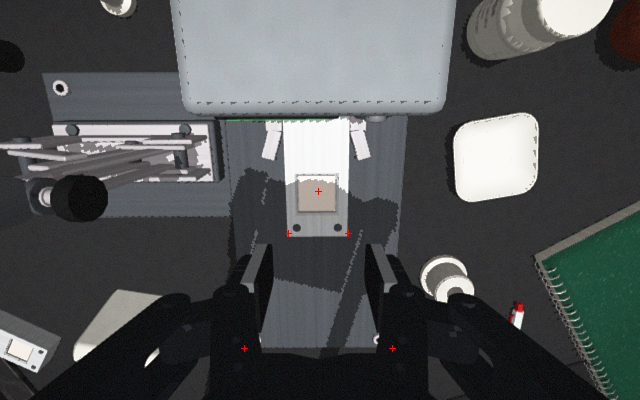

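View pics/f_side.png

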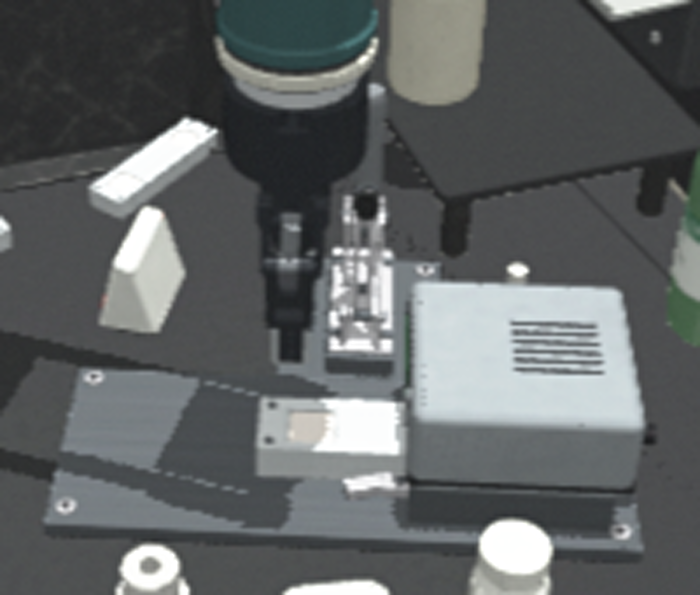

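```bash
python3 - <<'E'
from h import *
env.set_gripper(70)
env.line_to(w((-66,0,15)),ori(0),feed=120); st("down")
env.set_gripper(0,force=50); st("closed")
shot("side","g_side",crop=(250,120,450,290),f=3.5)
E
```

```text
down t 17.18 tcp [-65.4  -0.2  15.6] F [ 0.8 -0.1 -0.9] w 69.7
closed t 17.53 tcp [-65.1  -0.1  16.3] F [-1.   0.2  5.5] w 43.1
```

View pics/g_side.png

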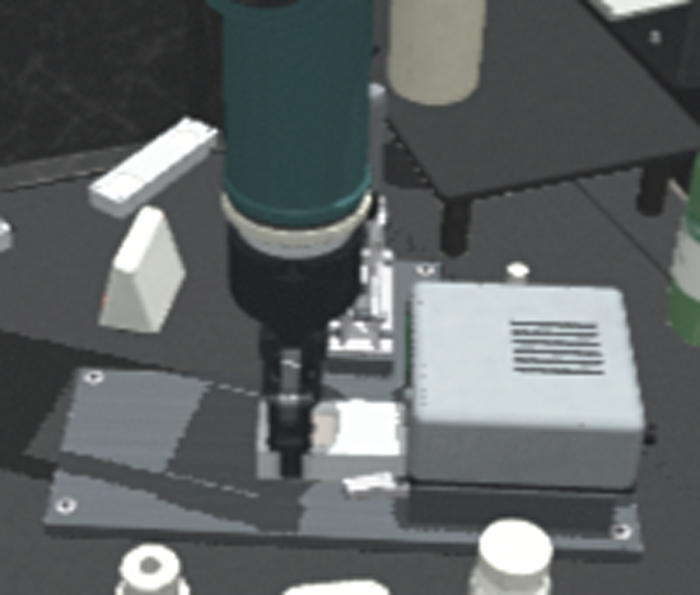

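```bash
python3 - <<'E'
from h import *
p=inv(env.get_eef_pos())
env.line_to(w((-203,0,15.5)),ori(0),feed=70); st("out")
env.set_gripper(62); st("rel")
shot("wrist","i_wrist")
env.line_to(w((-138,0,15)),ori(0),feed=120); st("ctr")
env.set_gripper(0,force=60); st("cl")
shot("side","i_side",crop=(230,120,450,290),f=3.5)
E
```

```text
out t 19.69 tcp [-201.3   -0.7   16.3] F [ 5.  -0.1  6.1] w 43.0
rel t 20.02 tcp [-204.4    0.3   15. ] F [0.2 0.1 0.3] w 62.0
ctr t 20.76 tcp [-139.2    0.3   14.6] F [-0.4 -0.4  0.3] w 61.9
cl t 21.06 tcp [-139.1    0.2   15.2] F [-1.5  1.4  4.5] w 42.9
```

View pics/i_wrist.png

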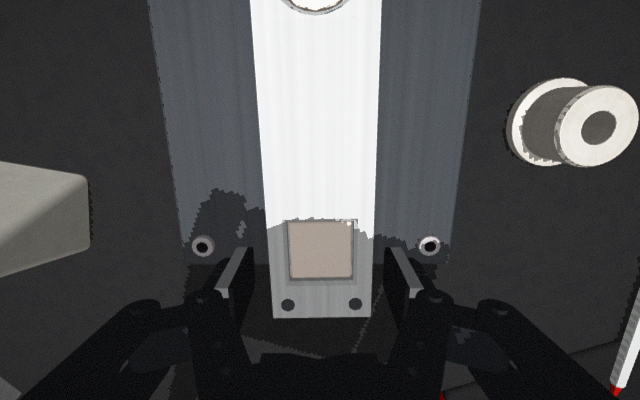

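View pics/i_side.png

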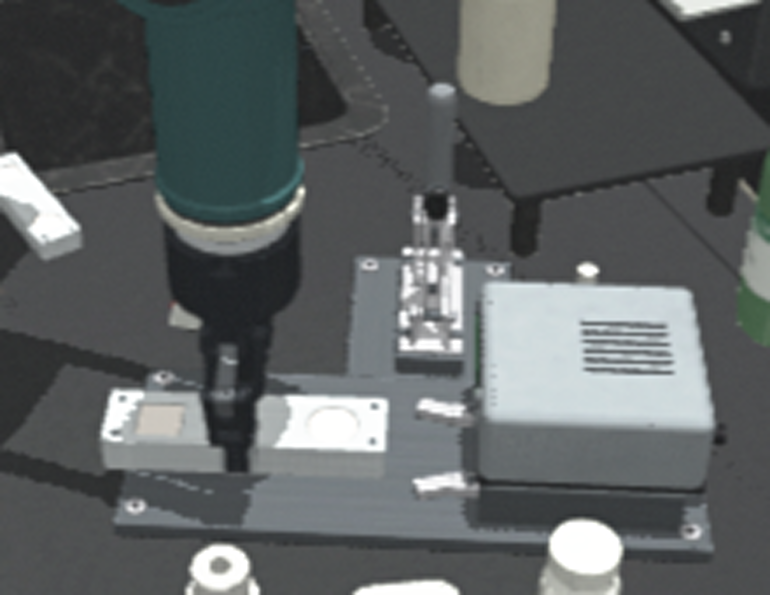

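```bash
python3 - <<'E'
from h import *
env.line_to(w((-140,0,75)),ori(0),feed=90); st("up")
q=np.array(env.get_joints()); print(q.round(2))
env.pause(.2); st()
q2=q.copy(); q2[5]-=np.pi/2; env.move_joints(q2)
shot("side","j_side",crop=(230,80,450,290),f=2.8)
q2[5]-=np.pi/2; env.move_joints(q2); st("rot")
env.line_to(w((-140,0,30)),ori(np.pi),feed=90); st("dn")
shot("side","j2_side",crop=(230,120,450,290),f=3.5)
E
```

```text
up t 21.93 tcp [-1.404e+02  1.000e-01  7.460e+01] F [-0.1  1.  -3.6] w 42.9
[-0.66  0.51  1.71 -0.    0.92  1.29]
 t 22.12 tcp [-1.405e+02  1.000e-01  7.430e+01] F [ 0.7  0.2 -3.9] w 43.0
rot t 24.98 tcp [-1.404e+02  1.000e-01  7.460e+01] F [-0.7 -0.1 -3.6] w 42.8
dn t 25.62 tcp [-139.9   -0.    29.9] F [-0.7  0.2 -3.6] w 42.5
```

View pics/j2_side.png

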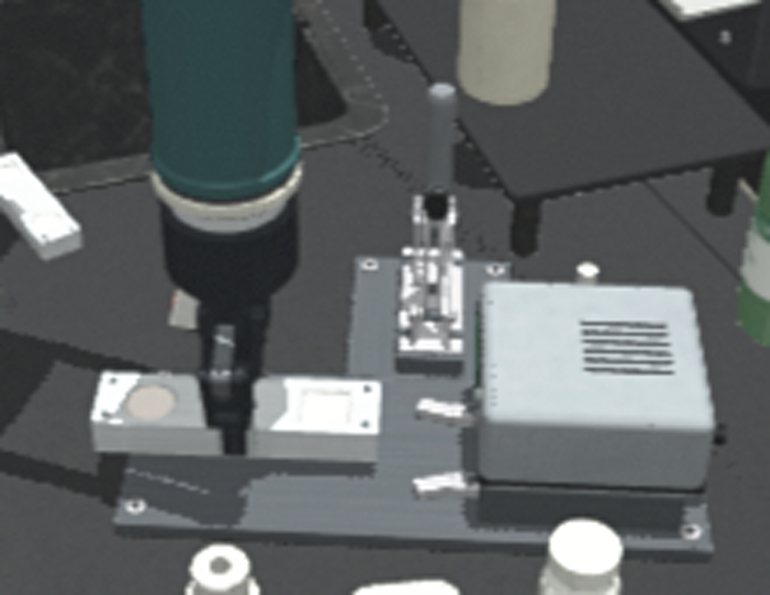

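View pics/j_side.png

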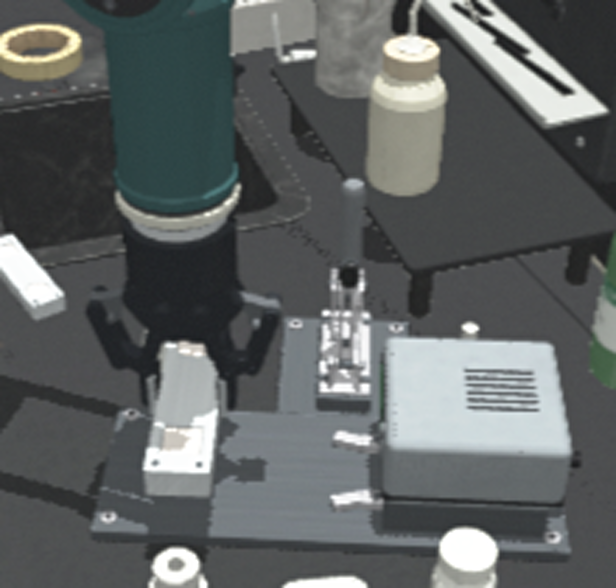

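```bash
python3 - <<'E'
from h import *
Y=np.pi
z=17.
env.line_to(w((-140,0,z)),ori(Y),feed=60); st()
while z>13:
    z-=.5; env.line_to(w((-140,0,z)),feed=20)
    if fn()[2]>0: break
st("touch")
env.set_gripper(62); st("rel")
env.line_to(w((-205,0,15)),ori(Y),feed=130); st("outer")
env.set_gripper(0,force=50); st("cl")
shot("side","k_side",crop=(230,120,450,290),f=3.5)
shot("top","k_top",crop=(255,105,425,275),f=3.5)
E
```

```text
t 26.04 tcp [-140.5    0.2   16.5] F [-0.1 -0.  -3.2] w 42.7
touch t 27.29 tcp [-140.    -0.    15.1] F [-2.8  1.5  5.8] w 42.9
rel t 27.62 tcp [-1.398e+02 -1.000e-01  1.450e+01] F [-0.1  0.2  0.7] w 61.8
outer t 28.27 tcp [-203.8   -0.4   15.3] F [-0.2 -0.1  0.7] w 62.3
cl t 28.57 tcp [-203.3   -0.4   15.5] F [0.8 0.  4.9] w 43.1
```

View pics/k_side.png

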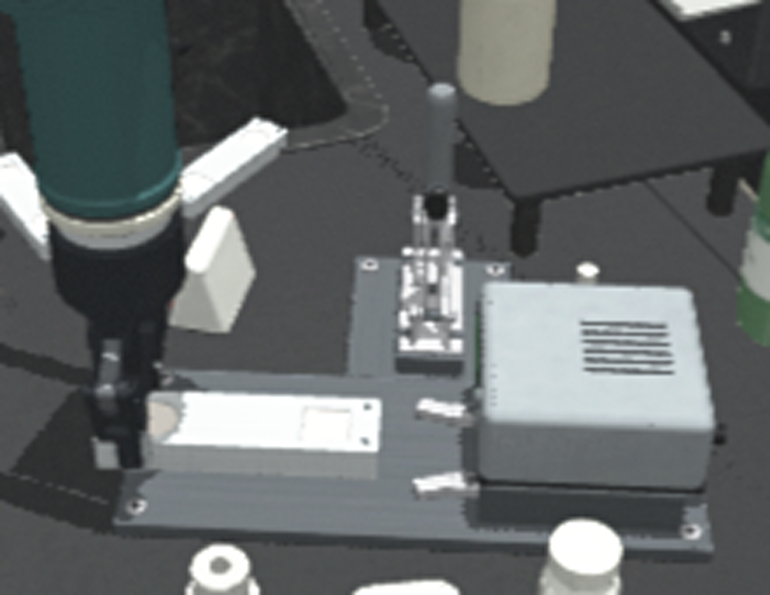

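View pics/k_top.png

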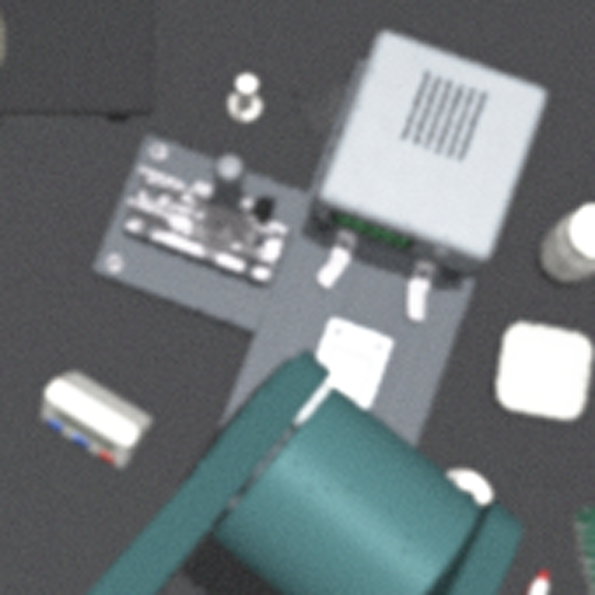

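```bash
cat > push.py <<'E'
from h import *
import sys
x0,x1,step,feed,lim=map(float,sys.argv[1:6])
y=float(sys.argv[6]) if len(sys.argv)>6 else 0
x=x0
while x<x1-.01:
    x=min(x+step,x1); env.line_to(w((x,y,15.3)),ori(np.pi),feed=feed); f=fn()
    st(round(x,1))
    if abs(f[0])>lim or abs(f[1])>lim: print("LIM"); break
E
python3 push.py -203 -80 20.5 70 14
```

```text
-182.5 t 29.14 tcp [-183.1    0.3   15.3] F [-2.2 -0.2  6.7] w 42.7
-162.0 t 29.58 tcp [-162.9    0.3   15.3] F [-3.8 -0.   8. ] w 43.0
-141.5 t 30.02 tcp [-142.3    0.4   15.3] F [-4.4  0.5  8.6] w 42.8
-121.0 t 30.47 tcp [-121.7    0.4   15.3] F [-4.2  0.3  8.1] w 43.0
-100.5 t 30.91 tcp [-101.2    0.5   15.3] F [-2.6  2.5  7.2] w 43.2
-80.0 t 31.35 tcp [-80.9   0.5  15.3] F [-3.7  2.5  9.4] w 43.0
```

Sliding freely between the rails. Now the last bit to the stop.

```bash
python3 push.py -80 -52 3 40 16; python3 - <<'E'
from h import *
shot("side","l_side",crop=(230,120,450,290),f=3.5)
E
```

```text
-77.0 t 31.6 tcp [-80.3   0.6  15.3] F [-10.   -0.4  14.3] w 43.2
-74.0 t 31.85 tcp [-77.6   0.6  15.3] F [-9.5 -0.3 14.9] w 43.0
-71.0 t 32.1 tcp [-74.6   0.7  15.3] F [-10.8  -0.2  14.1] w 42.6
-68.0 t 32.35 tcp [-71.6   0.7  15.3] F [-10.    0.5  14. ] w 43.3
-65.0 t 32.6 tcp [-68.6   0.7  15.3] F [-10.7   1.3  14.1] w 42.9
-62.0 t 32.85 tcp [-65.5   0.7  15.3] F [-10.6   0.2  13.8] w 43.3
-59.0 t 33.1 tcp [-62.6   0.7  15.3] F [-10.7   0.5  14.1] w 43.1
-56.0 t 33.35 tcp [-61.4   0.8  15.3] F [-15.2   0.3  18. ] w 42.8
-53.0 t 33.6 tcp [-61.5   0.8  15.3] F [-22.6  -1.7  25.2] w 43.0
LIM
```

View pics/l_side.png

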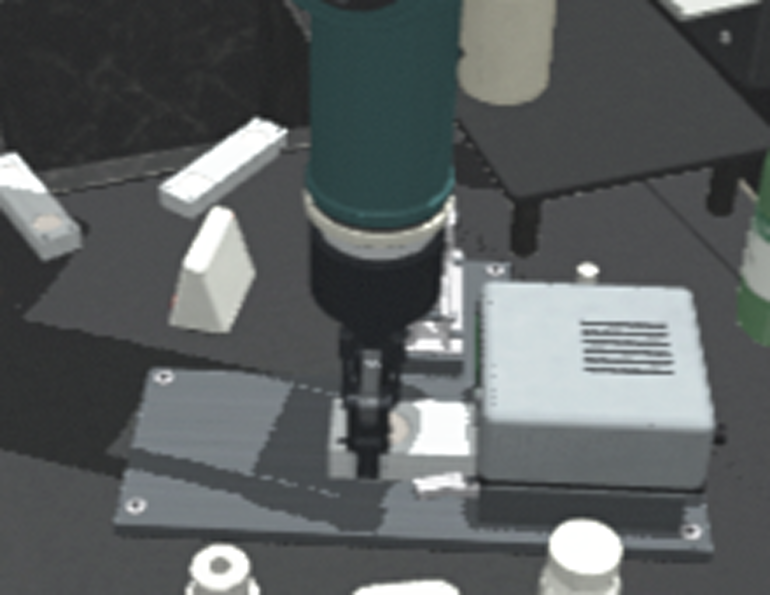

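```bash
python3 - <<'E'
from h import *
env.set_gripper(60); st("rel")
env.line_to(w((-66,0,110)),ori(np.pi),feed=180); st()
shot("side","m_side",crop=(250,120,450,290),f=3.5)
a=cv2.imread("pics/f_side.png");b=cv2.imread("pics/m_side.png")
cv2.imwrite("pics/m_cmp.png",np.vstack([cv2.resize(x[250:400,230:430],None,fx=2,fy=1.9,interpolation=cv2.INTER_CUBIC) for x in (a,b)]))
env.set_gripper(45)
p,t=grip_pose(1)
env.movep(w(back(p,t,75)),ori(np.pi/2,t)); st("hover")
shot("top","m_top",crop=(255,105,425,275),f=3.5)
shot("wrist","m_wrist")
E
```

```text
rel t 33.96 tcp [-52.2  -0.1  15. ] F [ 0.2  1.3 -0.7] w 59.8
 t 34.64 tcp [-6.630e+01  1.000e-01  1.095e+02] F [-0.1 -0.5 -0.3] w 60.2
hover t 36.18 tcp [-26.3  81.2 220. ] F [-0.4  0.4 -0.8] w 45.0
```

View pics/m_cmp.png

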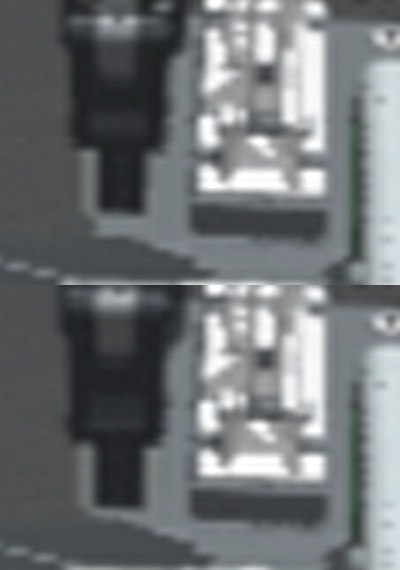

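View pics/m_wrist.png

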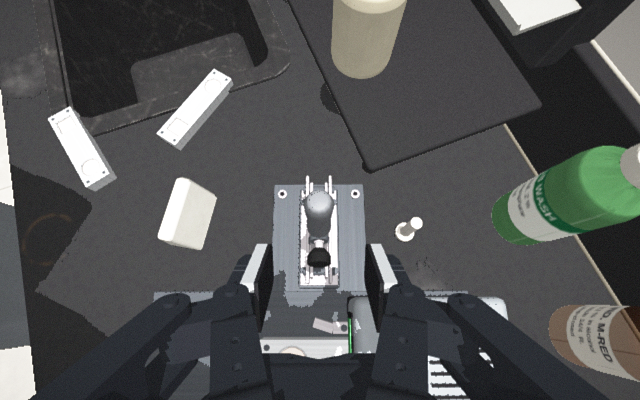

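View pics/m_top.png

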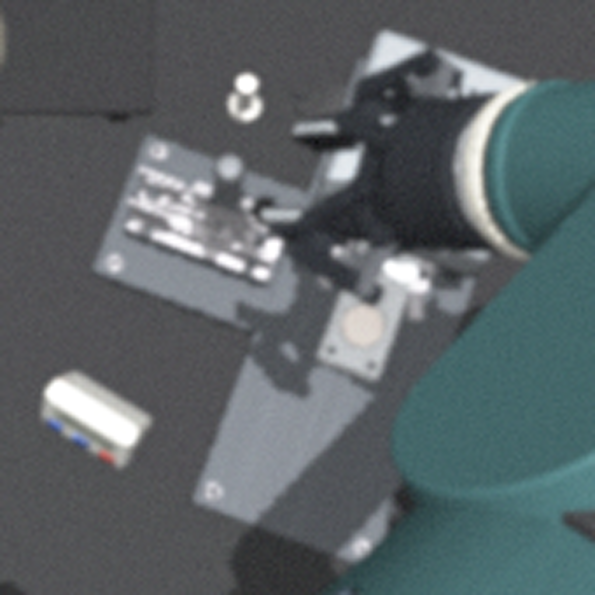

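```bash
python3 - <<'E'
import cv2,numpy as np
a=cv2.imread("pics/f_side.png");b=cv2.imread("pics/m_side.png")
cv2.imwrite("pics/m_cmp2.png",np.vstack([cv2.resize(x[370:500,220:450],None,fx=2.2,fy=2.2) for x in (a,b)]))
a=cv2.imread("pics/f_top.png");b=cv2.imread("pics/m_top.png")
cv2.imwrite("pics/m_cmp3.png",np.hstack([cv2.resize(x[260:400,290:430],None,fx=2.5,fy=2.5) for x in (a,b)]))
E
```

```text
(no output)
```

View pics/m_cmp2.png

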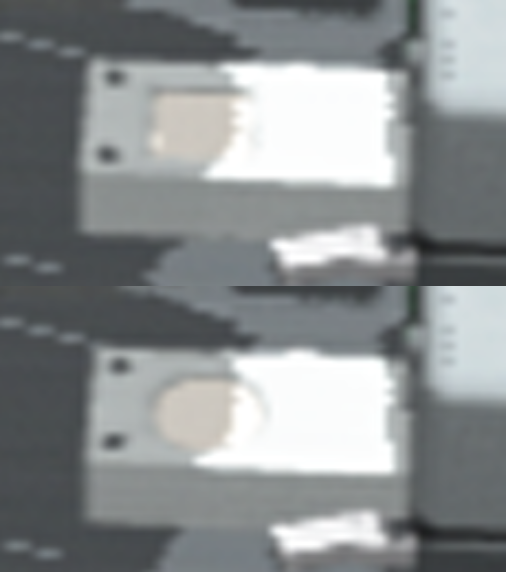

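View pics/m_cmp3.png

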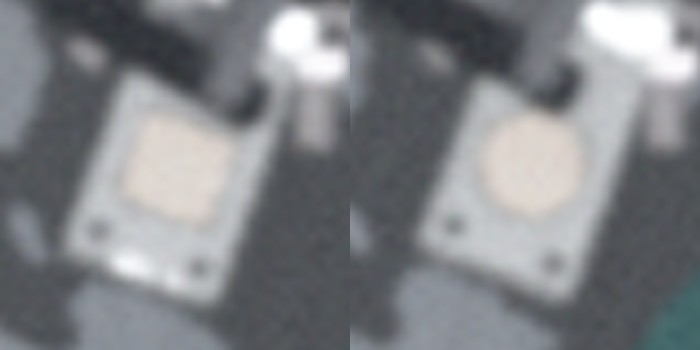

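```bash
python3 - <<'E'
from h import *
Y=np.pi/2
p,t=grip_pose(1); p2=(p[0],p[1]-2.8,p[2]-1.2)
env.line_to(w(p2),ori(Y,t),feed=130); st()
env.set_gripper(0,force=60); st("cl")
for u in np.linspace(1,0,13):
    p,t=grip_pose(u); env.line_to(w(p),ori(Y,t),feed=60)
    f=fn(); st(f"{u:.2f}")
    if np.linalg.norm(f)>50: print("STOP"); break
shot("side","n_side",crop=(270,60,470,260),f=3)
E
```

```text
t 37.01 tcp [-25.6 120.6 157.8] F [ 1.  -0.4 -1.1] w 45.2
cl t 37.38 tcp [-26.2 120.1 158.5] F [-4.2 -2.2  5. ] w 15.8
1.00 t 37.63 tcp [-26.1 121.4 159.5] F [-5.2 -7.8  6.5] w 15.9
0.92 t 38.0 tcp [-26.1 133.  166.5] F [-6.6 -8.5 10.7] w 15.6
0.83 t 38.38 tcp [-26.2 147.  170.6] F [-5.6 -6.6  8.4] w 15.7
0.75 t 38.77 tcp [-26.4 161.3 171.7] F [-3.9 -4.9  2.8] w 16.0
0.67 t 39.16 tcp [-26.5 174.7 169.3] F [-3.9 -4.7  0.5] w 15.5
0.58 t 39.53 tcp [-26.5 186.7 162.7] F [-2.6 -5.5  0.5] w 15.5
0.50 t 39.92 tcp [-26.6 195.9 151.9] F [-3.5 -6.2  0.3] w 15.6
0.42 t 40.32 tcp [-26.6 202.1 138.7] F [-3.1 -9.8 -2.1] w 15.6
0.33 t 40.71 tcp [-26.6 206.2 125.1] F [ -3.7 -12.2  -0.5] w 15.3
0.25 t 41.09 tcp [-26.6 209.3 111.4] F [ -3.5 -11.1   0. ] w 15.2
0.17 t 41.48 tcp [-26.6 211.8  98. ] F [-3.4 -9.8  3.3] w 15.4
0.08 t 41.86 tcp [-26.6 213.8  83.7] F [-4.  -8.   1.8] w 15.3
0.00 t 42.24 tcp [-26.5 215.1  71.2] F [-6.5 -9.7  9.5] w 15.4
```

View pics/n_side.png

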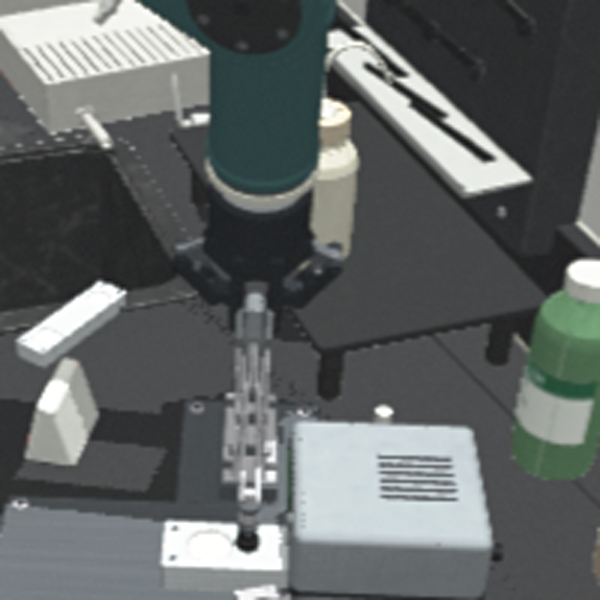

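```bash
python3 - <<'E'
from h import *
Y=np.pi/2
p,t=grip_pose(0)
for d in (2,4,6,8):
    env.line_to(w((p[0],p[1],p[2]-d)),feed=40); f=fn(); st(d)
    if f[2]>28: break
env.set_gripper(45); st("rel")
env.line_to(w(back((p[0],p[1],p[2]),t,60)),feed=180)
# push from above with shut fingers
env.set_gripper(0,force=30)
g=(-26,212,88+9+10)
env.line_to(w((-26,212,125)),ori(Y,t),feed=150); st("above")
z=112
while z>84:
    env.line_to(w((-26,212,z)),feed=60); f=fn()
    if f[2]>5: st(z)
    if f[2]>25: break
    z-=2
env.line_to(w((-26,190,160)),feed=180); st("off")
env.set_gripper(45)
env.movep(w((-120,120,260)),ori(Y)); st()
shot("side","o_side",crop=(250,120,450,290),f=3.5)
shot("wrist","o_wrist",[(-26,212,88),(-26,242,88)])
shot("top","o_top",crop=(255,105,425,275),f=3.5)
E
```

```text
2 t 42.54 tcp [-26.4 215.3  69.9] F [-8.1 -9.7 14.9] w 15.3
4 t 42.79 tcp [-26.3 215.4  68.5] F [-8.7 -9.5 18.3] w 15.5
6 t 43.04 tcp [-26.3 215.6  67.1] F [-10.7 -10.1  21.6] w 15.2
8 t 43.29 tcp [-26.2 215.7  65.7] F [-10.9 -10.1  24.6] w 15.4
rel t 43.68 tcp [-25.9 217.6  61.8] F [-0.5 -0.3  0.2] w 44.5
above t 44.96 tcp [-26.4 212.8 124.8] F [-0.7 -0.9 -0.2] w 0.2
94 t 47.58 tcp [-25.8 212.4  94.8] F [-1.2 -0.5  7.5] w -0.1
92 t 47.83 tcp [-25.7 212.6  93.4] F [-1.7  1.1 11. ] w 0.1
90 t 48.08 tcp [-25.6 212.8  92. ] F [-3.8  1.1 13.6] w 0.0
88 t 48.33 tcp [-25.5 213.   90.6] F [-3.1 -0.3 18.2] w 0.0
86 t 48.58 tcp [-25.5 213.2  89.2] F [-5.2  0.7 19.8] w -0.2
off t 49.15 tcp [-26.5 190.  159.1] F [-0.5 -0.1 -0.6] w -0.1
 t 50.31 tcp [-119.6  120.6  259.8] F [-0.2  0.3  1. ] w 45.2
```

View pics/o_side.png

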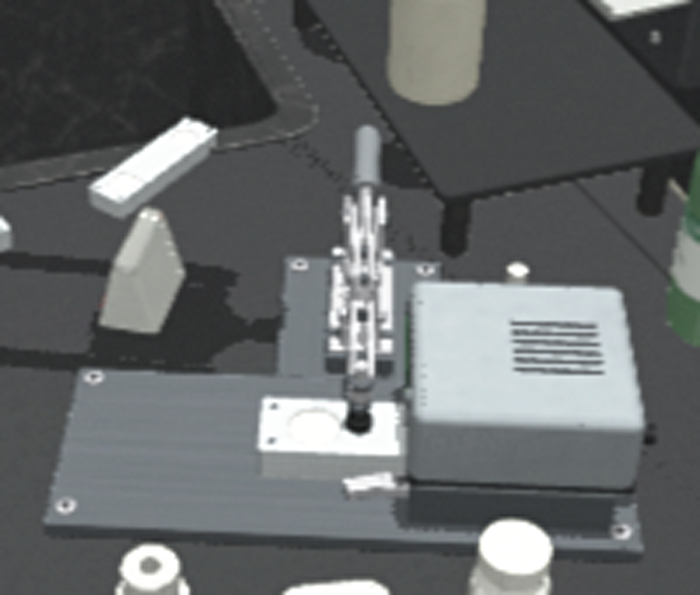

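View pics/o_top.png

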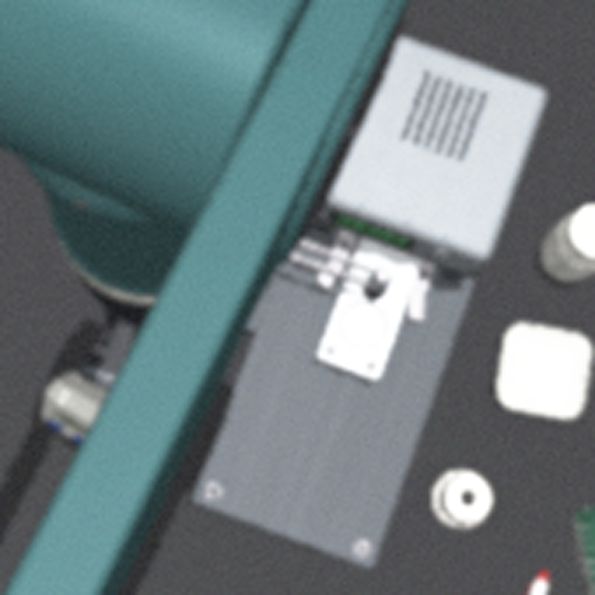

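View pics/o_wrist.png

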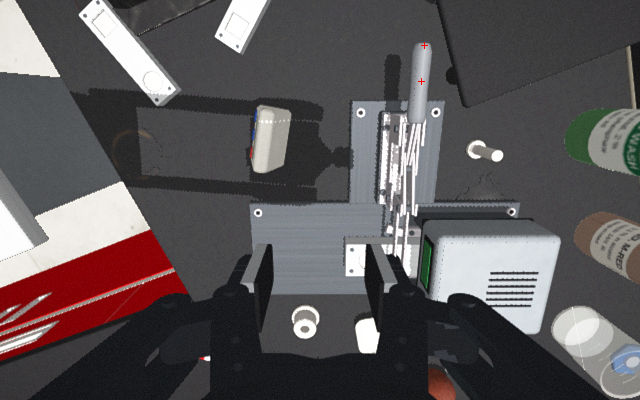

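```bash
python3 - <<'E'
import cv2,numpy as np
a=cv2.imread("pics/a_side.png")[145:290,255:445]
from h import *
b=env.camera("side")["color"][145:290,255:445,::-1]
cv2.imwrite("pics/p_cmp.png",np.hstack([cv2.resize(x,None,fx=2.1,fy=3,interpolation=cv2.INTER_CUBIC) for x in (a,b)]))
E
```

```text
(no output)
```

View pics/p_cmp.png

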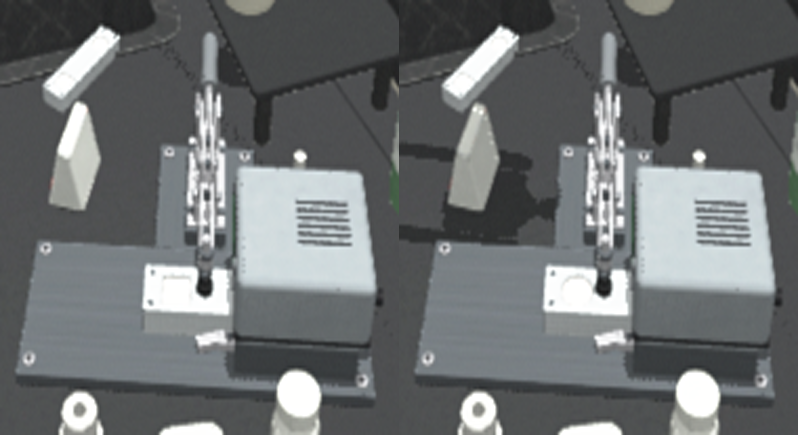

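The before and after views match: the handle is in the same locked position, the foot is on the slide, the round cup is outside, and the other things on the bench have not moved.

```bash
python3 -c "
from station import env
env.finish_job(); print(env.get_t())"
```

```text
the job is handed in; nothing more can be done
the job is handed in; nothing more can be done
```

The slide is turned end for end and back home against the stop, with the clamp locked on it. The square sample is now under the head and the round one outside. I handed the job in at about 50 s of the 72 s allowed.

**What I did:**
- **Clamp open:** I swung it back to its stop, where it met about 14 N.
- **Slide out and turned:** I drew the slide out along the plate, regripped it at its middle, lifted it about 60 mm and turned it half a turn, face up.
- **Slide in:** I set it down, regripped its outer end and pushed it in. It stopped moving as the push rose from about 10 N to 23 N.
- **Clamp closed:** I brought the handle back the same way, pressed it down past dead centre, let go and backed off.

**Last checks:**
- **Locked:** Pushed once more from above, the handle met the fingertip at about 95 mm. That is below its top face when level (97 mm), so it is past dead centre. The handle's end is at the same pixel as in the first picture.
- **Slide position:** It sits about 1–2 mm further in than at the start, so it may not have been quite home then. It is hard against the stop now.
- **Samples and bystanders:** The sample visible in the outer (round) cup looked in place. The square one, under the head, cannot be seen. The bystanders visible in the last pictures stand where they were.

The nest position I measured differs by 2–4 mm between the two fixed cameras. The gripper width also read 1–2 mm under the true sizes. Neither caused any trouble.

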